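# Click the ink roller onto its hanging spindle

## Task

Take the red ink roller, slide it down over the upright spindle of the green stand, and keep hold of it while you push it past the sprung balls until they click into the groove in its bore. Stop at that click, so that the roller hangs on the balls clear of the foot, and let go; work gently, never ramming the roller against the stand, and leave the black roller, the ink tin and the ink knife where they are.

Things in the scene. Friction and masses are not known exactly. Their poses are not given: they have to be found in the camera images.
- roller_mid (a point): centre, half-way up, of the loose red ink roller: upright tube (z along it) 100 mm long, 44 mm outside, about 0.3 kg, same either way up. Its 22 mm through bore has a groove half-way, 30 mm wide and 9 mm long (centred on this point). Grip it firmly (30 N or more) across its diameter from above, some 32 mm above this point, so that the spindle coming up through it clears the palm
- stand: fixed green stand: round foot, 110 mm across, 14 mm thick, origin at the centre of its underside on the table, z up. From its centre rises a vertical steel spindle, 19 mm thick, top 138 mm above the table. Three brass balls 10 mm thick, 120 degrees apart at one height, stand 4 mm out of the spindle on springs. That height is not measured and differs each time: 74 to 118 mm above the table
- spindle_tip (a point): top of the spindle, on its axis, 138 mm above the table; the top 8 mm taper from 19 to 6 mm thick
- ball_a (a joint): how far the first sprung ball is pressed in, m: 0 standing out (free or in the groove), about 0.0025 in the narrow bore. Pushing the roller's lower rim over the balls takes 10 to 16 N; then it drags (2 to 6 N) over the 45 mm of narrow bore until the balls jump out into the groove: the click
- ball_b (a joint): the same for the second ball. At the click the drag vanishes and the balls even pull the roller on downwards (up to about 10 N) for 3 to 4 mm, until its centre is level with them; let go there, it hangs on the balls at that height
- ball_c (a joint): the same for the third ball. Beyond the click the groove's other wall meets the balls at once and pushing climbs to 10 to 16 N again within 3 mm; 5 mm beyond, the roller is past the click and must be drawn back up. Let go before or past the click, it stays stuck on the balls by friction
- spare_mid (a point): centre of the loose black roller, same size as the red one, standing upright; bystander, leave alone
- tin_mid (a point): centre of the blue ink tin, 71 mm in diameter, 49 mm high, standing; bystander, leave alone
- ink_knife: ink knife lying flat, 200 mm long along its x axis, 30 mm wide, 14 mm high, wooden handle to -x, origin at its middle on the underside; bystander, leave alone
Not all that is in view belongs to the job. Of the things that look like the part that bears roller_mid, take the one that is farthest to the robot's left at the start.

How it is judged:
By the outcome, as a careful person would: the job done as asked, in the order asked, and still so for the second after the job is handed in, with the robot touching nothing.
It also fails if it takes over 64 s, if anything falls off the work surface, if the arm or the gripper's body presses on something with over 40 N, if the wrist force passes 120 N, or if a joint passes its speed limit or range.

## Robot

A 7-joint arm with a two-finger parallel gripper is mounted at the origin on the work surface. World frame = base frame: x ahead of the robot, y to its left, z up, the work surface at z = 0. Lengths are in m, angles in rad, forces in N, time in s.
With the tool pointing down it reaches from about 0.35 to 0.9 m from the base axis. Payload 7.2 kg.
Tool frame: the origin (TCP) lies on the centre line of the jaws, within the pads' length; the fingertips stand 19 mm ahead of it and the grasp point (between the pads) is the TCP (r.nose_length is the distance from the TCP to the fingertips, in m); y points along the fingers, x is the direction in which the jaws open and shut, and the axes are right-handed (so a half turn about y gives the same grasp; the last joint's range is limited). The gripper opens to 85 mm and grips with 20 to 120 N. Pads are 22 mm wide; open, the fingers measure 114 mm over their backs; the gripper's body (76 mm by 85 mm) begins 54 mm behind the grasp point. The pads swing forward as they close: fully open they stand 13 mm farther back than shut.
Start: joints at [-1.236, 0.411, -0.013, 1.596, 0.006, 1.134, -0.082], TCP at [0.245, 0.575, 0.25] pointing down, gripper open.
Joint ranges: [-2.95, 2.95], [-0.29, 1.99], [-1.47, 1.44], [0.14, 2.54], [-1.03, 4.17], [0.13, 1.85], [-2.86, 2.86]. Speed limits (rad/s): [2.39, 2.39, 3.01, 3.01, 3.14, 3.14, 3.14].

## Interface

Orientations are given as a rotation vector (axis times angle).
In Python, from plant import sensors, read_camera, camera_info, r gives the robot as it stands.
- The arm moves only by the tool arm_command, never from a script. Its argument "commands" is a list of rows, each an object with "grip": the closure in counts, from 0 (fully open) to 255 (shut); "xyz": the shift along the tool's x, y, z in mm, a list of three; "angular": the turn, a rotation vector about the tool's x, y, z in rad, a list of three. A call has 1 to 5 rows; each row shifts and turns the pose as measured when the row begins, along the tool's axes as they then stand; what a row does not reach is not made up. A row lasts 1/12 s, in which the tool goes at most 41.7 mm and 7.16 degrees, less where a joint would pass 70% of its speed; a pose out of reach is approached as far as the arm can. A call is refused whole if a number of a shift passes 41.7 or a number of a turn 0.125, either way. A call with a gripper value outside its range is refused whole. The fingers move at their own pace and stop on an object; "squeeze" is the grip in N (left out, the last holds). Time passes only in rows, so rows that do not move let the fingers close. It gives the time, the measured TCP pose, the force and the opening at its end, in the units of the state.
- sensors.observe(): the state, without advancing time (a new reading comes with each control period).
- read_camera(name): name is "scene" or "top" or "wrist"; returns (picture, depth): 384x512x3 uint8, red, green, blue; 384x512 float32, m along the optical axis (not along the pixel's ray), 0 where there is no reading.
- camera_info(name): a dict with "intrinsics" (3x3 intrinsics, pixels), "camera_from_world" (4x4, takes a point from world to camera coordinates). Camera axes: x right, y down, z forward; pixel columns grow to the right and rows downward; lengths in m; the calibration is good to about 2 mm. The wrist camera is an equidistant fisheye: a pixel r from the principal point sees the ray r / f radians off the axis. A picture is of the moment at which its call begins: read the wrist's pose just before it. camera_info takes no time and is no camera call; for the wrist camera it gives the pose at the moment of the call.
- r.sign_off(): hands the job in, once; it reports no verdict.
The state is a dict: "clock": time; "joint_pos": joint angles; "joint_velocities": joint speeds; "joint_torque": joint torques, N m; "position": TCP position; "tool_rot": TCP orientation; "ft_force": force on the tool from outside, world axes, zero at the start; "moment": the same for the moment, N m; "width": finger opening in m.
Only numpy, scipy, OpenCV 4.12 (cv2) and the standard library are available. Lean on these libraries where they do the work, as an engineer would, in place of code of your own. Each camera call takes 0.05 s, during which the arm holds its last target.

## Working session

There is one attempt and no reset: what is moved stays moved. The work goes in short steps, Python scripts to look and compute and a tool call to move; the robot and the scene stay as the last step left them, time stands still between calls to the robot, and variables do not carry over. Pictures are saved under pics/ and viewed, and the job is handed in when it is done.

Besides the shell and the picture viewer there is one more tool, called after "Emit:" as a command line: name --argument value ..., lists and objects as JSON in quotes. arm_command: Moves the arm, as the interface text tells. Its arguments: {"type":"object","properties":{"commands":{"type":"array"},"squeeze":{"type":"number"}},"required":["commands"]}

```bash
mkdir -p pics; ls; python3 - <<'E'
from plant import sensors, read_camera, camera_info, r
import cv2
print(sensors.observe())
for n in("scene","top"):
    p,d=read_camera(n); cv2.imwrite(f"pics/{n}0.png",p[:,:,::-1]); c=camera_info(n); print(n,c)
    import numpy as np; np.save(f"pics/{n}0d.npy",d)
print(r.nose_length)
E
```

```text
pics
{'clock': 0.0, 'joint_pos': array([-1.23621745,  0.41191611, -0.01273798,  1.59702225,  0.00563192,
        1.13429876, -0.08219295]), 'joint_velocities': array([-1.09805049e-03, -1.23716248e-03, -7.35127052e-04, -2.00221986e-04,
       -3.55641578e-05,  1.93138157e-03,  4.83629095e-04]), 'joint_torque': array([ 1.58818479e-03, -6.00621486e+01,  6.82049207e-01, -2.99400991e+01,
        1.36792808e-02,  1.08051847e-02,  1.67627866e-05]), 'position': array([0.24483764, 0.57455383, 0.24945174]), 'tool_rot': array([-1.37423914, -0.9067387 ,  0.90882037]), 'ft_force': array([ 0.4417817 , -0.08678067, -0.77788151]), 'moment': array([ 0.01837294,  0.06393252, -0.00189572]), 'width': 0.08520495494944835}
scene {'intrinsics': array([[374.25852684,   0.        , 255.79367084],
       [  0.        , 374.25852684, 198.11280109],
       [  0.        ,   0.        ,   1.        ]]), 'camera_from_world': array([[-5.56108437e-02,  9.98452361e-01,  5.62568281e-04,
         7.18883541e-02],
       [ 6.53452439e-01,  3.68213695e-02, -7.56071489e-01,
        -2.81923542e-01],
       [-7.54922078e-01, -4.16781618e-02, -6.54488798e-01,
         1.27334617e+00],
       [ 0.00000000e+00,  0.00000000e+00,  0.00000000e+00,
         1.00000000e+00]])}
top {'intrinsics': array([[383.2058489 ,   0.        , 254.3468033 ],
       [  0.        , 383.2058489 , 190.39464503],
       [  0.        ,   0.        ,   1.        ]]), 'camera_from_world': array([[-2.93962080e-02, -9.99561128e-01, -3.66254703e-03,
        -1.92415149e-02],
       [-9.94847773e-01,  2.96128640e-02, -9.69586851e-02,
         5.64193548e-01],
       [ 9.70245911e-02,  7.93459086e-04, -9.95281668e-01,
         9.30659523e-01],
       [ 0.00000000e+00,  0.00000000e+00,  0.00000000e+00,
         1.00000000e+00]])}
0.019
```

View pics/scene0.png

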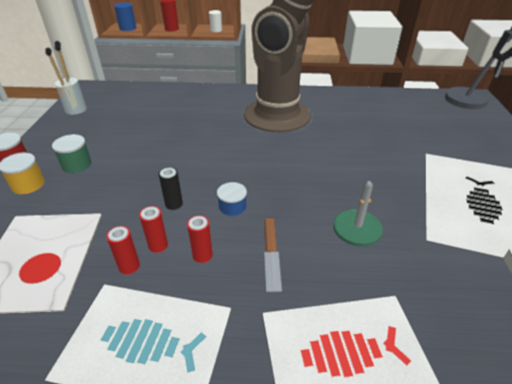

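View pics/top0.png

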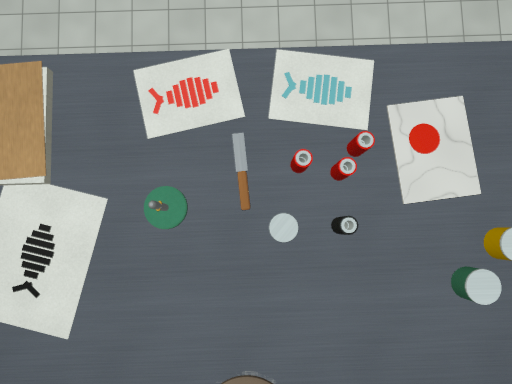

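In the scene image the three red rollers are at (124,250), (154,229) and (200,239). In the top image they are at (361,142), (344,168) and (302,160). The robot's left (+y) is image right in scene and image left in top, so the target is the one at scene (200,239) / top (302,160). I'll confirm that in enlarged crops.

```bash
cat > h.py <<'E'
import numpy as np
from plant import camera_info
def ray(n,u,v):
    c=camera_info(n);K=c["intrinsics"];T=c["camera_from_world"];R=T[:3,:3]
    o=-R.T@T[:3,3]; d=R.T@np.linalg.inv(K)@[u,v,1]; return o,d/np.linalg.norm(d)
def tri(*obs):
    A=np.zeros((3,3));b=np.zeros(3);rs=[ray(*o) for o in obs]
    for o,d in rs:
        P=np.eye(3)-np.outer(d,d);A+=P;b+=P@o
    x=np.linalg.solve(A,b);return x,[np.linalg.norm((np.eye(3)-np.outer(d,d))@(x-o))*1e3 for o,d in rs]
def atz(n,u,v,z):
    o,d=ray(n,u,v);return o+d*(z-o[2])/d[2]
def proj(n,p):
    c=camera_info(n);q=c["camera_from_world"]@np.r_[p,1];q=c["intrinsics"]@q[:3];return q[:2]/q[2]
E
python3 - <<'E'
import cv2,numpy as np
s=cv2.imread("pics/scene0.png");t=cv2.imread("pics/top0.png")
def cr(i,u,v,w=50):
    return cv2.resize(i[v-w//2:v+w//2,u-w//2:u+w//2],(400,300 if 0 else 400),interpolation=cv2.INTER_CUBIC)
cv2.imwrite("pics/c1.png",np.hstack([cr(s,200,240,80),cr(t,302,160)]))
cv2.imwrite("pics/c2.png",np.hstack([cr(s,360,210,80),cr(t,165,207)]))
E
```

```text
(no output)
```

View pics/c1.png

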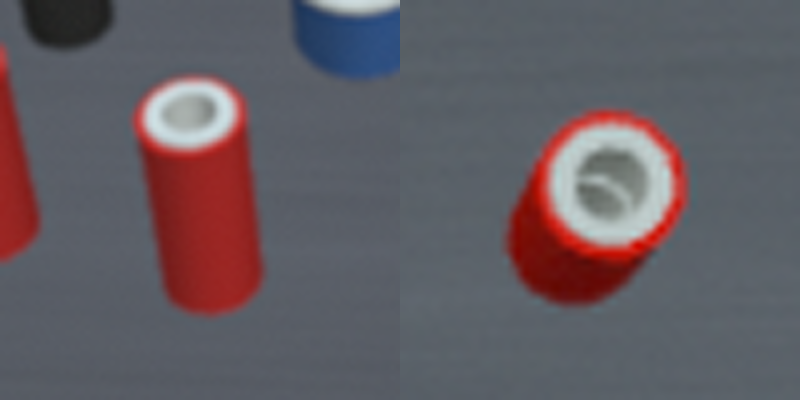

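View pics/c2.png

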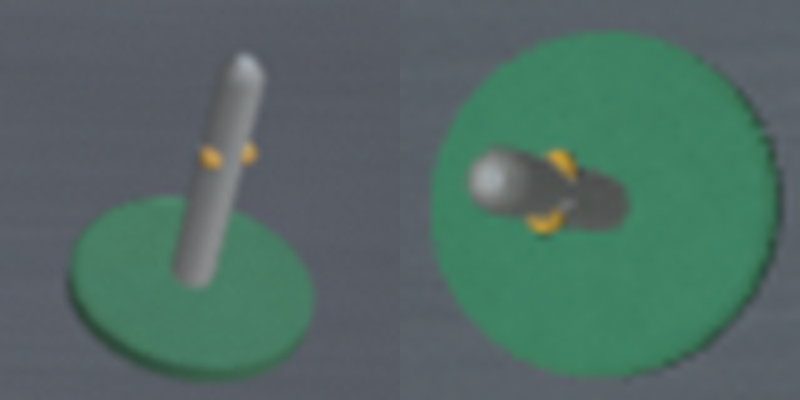

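The crops confirm the target. Its top rim centre is at scene (198,223) / top (303.6,158). The spindle tip is at scene (369,181.6) / top (151,204.5). The balls are visible at scene (362,201.6) and (369.6,200.6).

```bash
python3 - <<'E'
from h import *
np.set_printoptions(precision=4,suppress=True)
for n,a,b in (("rollertop",(197.6,222.6),(303.3,157.6)),("tip",(368.6,181.3),(150.6,204.3)),("ballfront",(361.5,201.2),(159.8,201.9)),("ballback",(369.3,200.3),(157.8,209.1))):
    print(n,*tri(("scene",*a),("top",*b)))
print(atz("top",303.3,157.6,.1),atz("scene",197.6,222.6,.1)); print(atz("top",150.6,204.3,.138),atz("scene",368.6,181.3,.138))
print("foot centre top img", atz("top",(605-400)/8+139.5,204/8+181.5,.014))
for n,u in (("redB",(344,167)),("spare",(349,225)),("tin",(283,227))): print(n,atz("top",*u,.1 if n!='tin' else .049))
from scipy.spatial.transform import Rotation as R
from plant import sensors
print(R.from_rotvec(sensors.observe()["tool_rot"]).as_matrix())
# base of stand and foot cuboid check
E
```

```text
rollertop [ 0.6296 -0.1521  0.0999] [np.float64(0.03985964395176927), np.float64(0.03985964395177089)]
tip [0.5284 0.1923 0.1394] [np.float64(0.847763995749436), np.float64(0.8477639957494761)]
ballfront [0.5368 0.1846 0.0913] [np.float64(0.22668064318842154), np.float64(0.2266806431884293)]
ballback [0.5216 0.1989 0.0806] [np.float64(6.4639189721253265), np.float64(6.463918972125334)]
[ 0.6296 -0.1521  0.1   ] [ 0.6297 -0.152   0.1   ]
[0.5286 0.1935 0.138 ] [0.5269 0.1919 0.138 ]
foot centre top img [0.5293 0.1907 0.014 ]
redB [ 0.6046 -0.2456  0.1   ]
spare [ 0.4704 -0.2501  0.1   ]
tin [ 0.4702 -0.1026  0.049 ]
[[ 0.3919 -0.0005 -0.92  ]
 [ 0.92   -0.0013  0.3919]
 [-0.0014 -1.     -0.0001]]
```

Emit:
arm_command --commands '[{"grip": 0,"xyz": [-24,0,-30],"angular": [0,0,0]},{"grip": 0,"xyz": [-24,0,-30],"angular": [0,0,0]},{"grip": 0,"xyz": [-24,0,-30],"angular": [0,0,0]},{"grip": 0,"xyz": [-24,0,-30],"angular": [0,0,0]},{"grip": 0,"xyz": [-24,0,-30],"angular": [0,0,0]}]' --squeeze 60

```text
clock: 0.52
position: [0.3309, 0.4072, 0.2453]
tool_rot: [-1.366, -0.914, 0.925]
ft_force: [1.2, -1.0, 0.3]
width: 0.0854
```

Emit:
arm_command --commands '[{"grip": 0,"xyz": [-24,0,-30],"angular": [0,0,0]},{"grip": 0,"xyz": [-24,0,-30],"angular": [0,0,0]},{"grip": 0,"xyz": [-24,0,-30],"angular": [0,0,0]},{"grip": 0,"xyz": [-24,0,-30],"angular": [0,0,0]},{"grip": 0,"xyz": [-24,0,-30],"angular": [0,0,0]}]'

```text
clock: 0.93
position: [0.4265, 0.2298, 0.2441]
tool_rot: [-1.365, -0.914, 0.928]
ft_force: [0.8, 0.4, 2.0]
width: 0.0854
```

Emit:
arm_command --commands '[{"grip": 0,"xyz": [0,0,0],"angular": [0,0.12,0]},{"grip": 0,"xyz": [0,0,0],"angular": [0,0.12,0]},{"grip": 0,"xyz": [0,0,0],"angular": [0,0.12,0]},{"grip": 0,"xyz": [0,0,0],"angular": [0,0.12,0]},{"grip": 0,"xyz": [0,0,0],"angular": [0,0.12,0]}]'

```text
clock: 1.35
position: [0.4314, 0.2162, 0.2435]
tool_rot: [-1.53, -0.432, 0.448]
ft_force: [-0.2, 0.4, 0.1]
width: 0.0851
```

Emit:
arm_command --commands '[{"grip": 0,"xyz": [0,0,0],"angular": [0,0.12,0]},{"grip": 0,"xyz": [0,0,0],"angular": [0,0.12,0]},{"grip": 0,"xyz": [0,0,0],"angular": [0,0.12,0]},{"grip": 0,"xyz": [0,0,0],"angular": [0,0.12,0]},{"grip": 0,"xyz": [0,0,0],"angular": [0,0.12,0]}]'

```text
clock: 1.77
position: [0.4304, 0.2149, 0.2421]
tool_rot: [-1.58, 0.058, -0.041]
ft_force: [0.4, -0.6, 0.0]
width: 0.0858
```

```bash
cat >> h.py <<'E'
from scipy.spatial.transform import Rotation as Rn
from plant import sensors
def M(): return Rn.from_rotvec(sensors.observe()["tool_rot"]).as_matrix()
def go(target):
    s=sensors.observe(); print("t",s["clock"],"pos",s["position"].round(4),"w",s["width"],"f",s["ft_force"].round(1)); m=M();print(m.round(3))
    print("tool shift mm",(m.T@(np.array(target)-s["position"])*1e3).round(1))
    # levelling: rotation vector in tool axes bringing tool y to world -z
    print("level rot",np.cross([0,1,0],m.T@[0,0,-1]).round(4))
E
python3 -c "
from h import *
go([0.63,-0.152,0.24])"
```

```text
t 1.7667 pos [0.4304 0.2149 0.2421] w 0.08577870082767182 f [ 0.4 -0.6  0. ]
[[ 0.998 -0.011  0.063]
 [-0.063 -0.009  0.998]
 [-0.01  -1.    -0.01 ]]
tool shift mm [ 222.3    3.3 -353.7]
level rot [ 0.0097  0.     -0.0103]
```

Emit:
arm_command --commands '[{"grip": 0,"xyz": [20,0,-31],"angular": [0.01,0,-0.01]},{"grip": 0,"xyz": [20,0,-31],"angular": [0,0,0]},{"grip": 0,"xyz": [20,0,-31],"angular": [0,0,0]},{"grip": 0,"xyz": [20,0,-31],"angular": [0,0,0]},{"grip": 0,"xyz": [20,0,-31],"angular": [0,0,0]}]'

```text
clock: 2.18
position: [0.5179, 0.0578, 0.2404]
tool_rot: [-1.567, 0.049, -0.044]
ft_force: [0.3, 1.1, 0.4]
width: 0.0856
```

Emit:
arm_command --commands '[{"grip": 0,"xyz": [20,0,-31],"angular": [0,0,0]},{"grip": 0,"xyz": [20,0,-31],"angular": [0,0,0]},{"grip": 0,"xyz": [20,0,-31],"angular": [0,0,0]},{"grip": 0,"xyz": [20,0,-31],"angular": [0,0,0]},{"grip": 0,"xyz": [20,0,-31],"angular": [0,0,0]}]'

```text
clock: 2.6
position: [0.6108, -0.1105, 0.2383]
tool_rot: [-1.566, 0.048, -0.04]
ft_force: [1.0, -0.3, 0.5]
width: 0.0855
```

Emit:
arm_command --commands '[{"grip": 0,"xyz": [0,0,0],"angular": [0,0.12,0]},{"grip": 0,"xyz": [0,0,0],"angular": [0,0.05,0]},{"grip": 0,"xyz": [0,0,0],"angular": [0,0,0]}]'

```text
clock: 2.85
position: [0.6118, -0.1238, 0.2365]
tool_rot: [-1.566, 0.197, -0.187]
ft_force: [0.0, -0.3, 0.0]
width: 0.0857
```

```bash
python3 -c "
from h import *
from plant import read_camera
import cv2
go([0.63,-0.152,0.24])
print(camera_info('wrist'))
p,d=read_camera('wrist');cv2.imwrite('pics/w1.png',p[:,:,::-1])"
```

```text
t 2.85 pos [ 0.6118 -0.1238  0.2365] w 0.08569076767969817 f [ 0.  -0.3  0. ]
[[ 0.97  -0.007  0.242]
 [-0.242 -0.003  0.97 ]
 [-0.006 -1.    -0.004]]
tool shift mm [ 24.5  -3.5 -23. ]
level rot [ 0.0043  0.     -0.006 ]
{'intrinsics': array([[297.31863964,   0.        , 257.77973293],
       [  0.        , 297.31863964, 194.0591961 ],
       [  0.        ,   0.        ,   1.        ]]), 'camera_from_world': array([[ 0.97029639, -0.2418539 , -0.00562213, -0.62190075],
       [-0.23179531, -0.93609258,  0.26457817, -0.00531661],
       [-0.0692521 , -0.25541606, -0.96434785,  0.37635612],
       [ 0.        ,  0.        ,  0.        ,  1.        ]])}
```

View pics/w1.png

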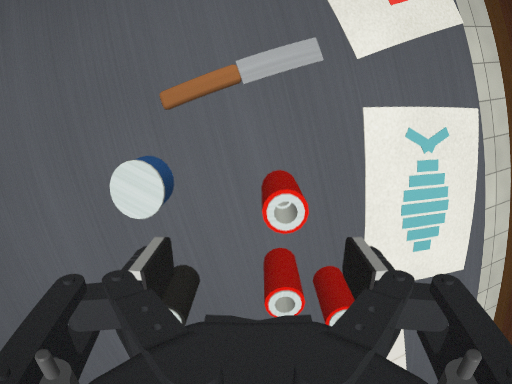

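The wrist view shows the target's rim centre at about (286,211). redB is behind it at (285,303), and the jaws lie to either side, clear of redB. I'll cross-check the position with the fisheye ray.

```bash
cat >> h.py <<'E'
def wray(u,v):
    c=camera_info('wrist');K=c["intrinsics"];T=c["camera_from_world"];R=T[:3,:3]
    a=np.array([u-K[0,2],v-K[1,2]])/K[0,0];th=np.linalg.norm(a)
    d=np.r_[a/th*np.sin(th),np.cos(th)];return -R.T@T[:3,3],R.T@d
def watz(u,v,z):
    o,d=wray(u,v);return o+d*(z-o[2])/d[2]
def wproj(p):
    c=camera_info('wrist');K=c["intrinsics"];q=(c["camera_from_world"]@np.r_[p,1])[:3]
    th=np.arctan2(np.hypot(q[0],q[1]),q[2]);k=K[0,0]*th/np.hypot(q[0],q[1]);return K[:2,2]+k*q[:2]
E
python3 -c "
from h import *
import cv2
p=cv2.imread('pics/w1.png');c=cv2.resize(p[170:250,240:340],(800,640),interpolation=cv2.INTER_CUBIC)[:600]
for a in np.linspace(0,6.28,16):
    q=(wproj([.6296+.022*np.cos(a),-.1521+.022*np.sin(a),.1])-[240,170]+.5)*8
    cv2.circle(c,tuple(int(i) for i in q),3,(0,255,0),-1)
cv2.imwrite('pics/w1c.png',c)
print(watz(285.5,211.5,.1))"
```

```text
[ 0.63029886 -0.14994061  0.1       ]
```

View pics/w1c.png

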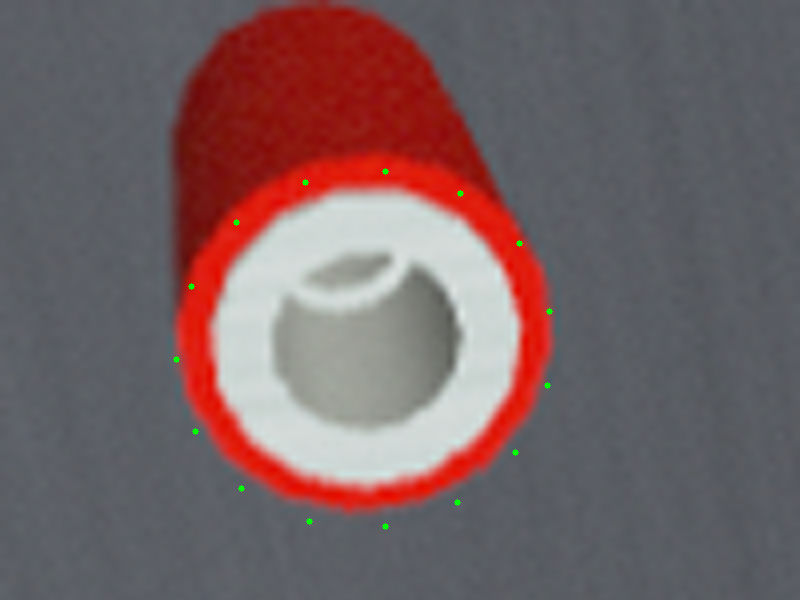

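Emit:
arm_command --commands '[{"grip": 0,"xyz": [14,10,-14],"angular": [0.004,0,-0.006]},{"grip": 0,"xyz": [9,10,-9],"angular": [0,0,0]},{"grip": 0,"xyz": [2,10,-2],"angular": [0,0,0]},{"grip": 0,"xyz": [0,0,0],"angular": [0,0,0]}]'

```text
clock: 3.23
position: [0.6304, -0.1504, 0.2042]
tool_rot: [-1.561, 0.182, -0.179]
ft_force: [-0.2, 0.1, -0.3]
width: 0.0854
```

```bash
python3 -c "
from h import *
go([0.63,-0.151,0.082])"
```

```text
t 3.2333 pos [ 0.6304 -0.1504  0.2042] w 0.08537473923139621 f [-0.2  0.1 -0.3]
[[ 0.974 -0.001  0.228]
 [-0.228  0.003  0.974]
 [-0.002 -1.     0.003]]
tool shift mm [-1.000e-01  1.222e+02 -1.000e+00]
level rot [-0.0025  0.     -0.0018]
```

Emit:
arm_command --commands '[{"grip": 0,"xyz": [0,20,-1],"angular": [0,0,0]},{"grip": 0,"xyz": [0,20,0],"angular": [0,0,0]},{"grip": 0,"xyz": [0,20,0],"angular": [0,0,0]},{"grip": 0,"xyz": [0,20,0],"angular": [0,0,0]},{"grip": 0,"xyz": [0,0,0],"angular": [0,0,0]}]'

```text
clock: 3.65
position: [0.6298, -0.1461, 0.1214]
tool_rot: [-1.558, 0.177, -0.173]
ft_force: [-0.3, -0.1, -0.6]
width: 0.0856
```

```bash
python3 -c "
from h import *
go([0.63,-0.151,0.082])"
```

```text
t 3.65 pos [ 0.6298 -0.1461  0.1214] w 0.08559658328395058 f [-0.3 -0.1 -0.6]
[[ 0.975 -0.002  0.221]
 [-0.221  0.006  0.975]
 [-0.003 -1.     0.005]]
tool shift mm [ 1.4 39.4 -4.9]
level rot [-0.0053  0.     -0.0032]
```

Emit:
arm_command --commands '[{"grip": 0,"xyz": [1,15,-4],"angular": [-0.005,0,-0.003]},{"grip": 0,"xyz": [0,12,-1.5],"angular": [0,0,0]},{"grip": 0,"xyz": [0,8,-1],"angular": [0,0,0]},{"grip": 0,"xyz": [0,3,0],"angular": [0,0,0]},{"grip": 0,"xyz": [0,0,0],"angular": [0,0,0]}]'

```text
clock: 4.07
position: [0.6301, -0.1492, 0.084]
tool_rot: [-1.562, 0.171, -0.171]
ft_force: [-0.4, -0.2, 0.1]
width: 0.0858
```

```bash
python3 -c "
from h import *
go([0.63,-0.151,0.082])"
```

```text
t 4.0667 pos [ 0.6301 -0.1492  0.084 ] w 0.08577125907783396 f [-0.4 -0.2  0.1]
[[ 0.976  0.     0.216]
 [-0.216  0.002  0.976]
 [-0.    -1.     0.002]]
tool shift mm [ 0.3  2.  -1.8]
level rot [-0.0025  0.     -0.0003]
```

Emit:
arm_command --commands '[{"grip": 0,"xyz": [0,2,-2],"angular": [-0.002,0,0]},{"grip": 120,"xyz": [0,0,0],"angular": [0,0,0]},{"grip": 160,"xyz": [0,0,0],"angular": [0,0,0]},{"grip": 200,"xyz": [0,0,0],"angular": [0,0,0]},{"grip": 220,"xyz": [0,0,0],"angular": [0,0,0]}]' --squeeze 60

```text
clock: 4.48
position: [0.6311, -0.1515, 0.085]
tool_rot: [-1.563, 0.168, -0.174]
ft_force: [-0.0, 0.2, -2.9]
width: 0.0431
```

Emit:
arm_command --commands '[{"grip": 220,"xyz": [0,0,0],"angular": [0,0,0]},{"grip": 220,"xyz": [0,0,0],"angular": [0,0,0]},{"grip": 220,"xyz": [0,0,0],"angular": [0,0,0]}]'

```text
clock: 4.73
position: [0.6308, -0.1513, 0.085]
tool_rot: [-1.563, 0.169, -0.174]
ft_force: [-0.3, -0.0, -0.9]
width: 0.0433
```

```bash
python3 -c "
from h import *
from plant import read_camera
import cv2
go([0.63,-0.151,0.082])
p,d=read_camera('wrist');cv2.imwrite('pics/w2.png',p[:,:,::-1])"
```

```text
t 4.7333 pos [ 0.6308 -0.1513  0.085 ] w 0.043347278366006915 f [-0.3 -0.  -0.9]
[[ 0.976  0.003  0.216]
 [-0.216  0.001  0.976]
 [ 0.003 -1.     0.001]]
tool shift mm [-0.9  3.   0.1]
level rot [-0.0012  0.      0.0031]
```

View pics/w2.png

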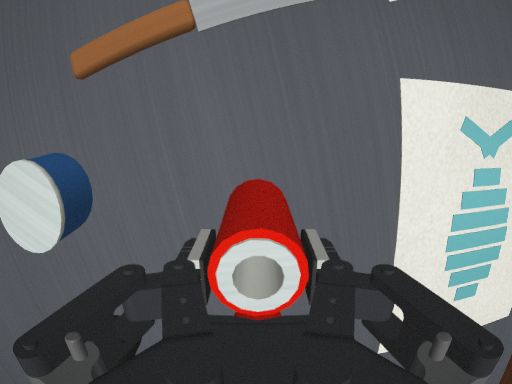

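Emit:
arm_command --commands '[{"grip": 220,"xyz": [0,-8,0],"angular": [0,0,0]},{"grip": 220,"xyz": [0,-20,0],"angular": [0,0,0]},{"grip": 220,"xyz": [0,-30,0],"angular": [0,0,0]},{"grip": 220,"xyz": [0,-35,0],"angular": [0,0,0]},{"grip": 220,"xyz": [0,-35,0],"angular": [0,0,0]}]'

```text
clock: 5.2
position: [0.6244, -0.1495, 0.2079]
tool_rot: [-1.563, 0.185, -0.157]
ft_force: [1.2, -0.7, -3.4]
width: 0.0438
```

Emit:
arm_command --commands '[{"grip": 220,"xyz": [0,-30,0],"angular": [0,0,0]},{"grip": 220,"xyz": [0,-30,0],"angular": [0,0,0]},{"grip": 220,"xyz": [0,-15,0],"angular": [0,0,0]},{"grip": 220,"xyz": [0,0,0],"angular": [0,0,0]}]'

```text
clock: 5.53
position: [0.6264, -0.151, 0.2958]
tool_rot: [-1.564, 0.179, -0.166]
ft_force: [0.3, -0.1, -3.9]
width: 0.0436
```

```bash
python3 -c "
from h import *
go([0.528,0.13,0.255])
s=sensors.observe();p=s['position']
print(M().T@(watz(257.5,275.5,p[2]+.015)-p))"
```

```text
t 5.5333 pos [ 0.6264 -0.151   0.2958] w 0.04357508846045602 f [ 0.3 -0.1 -3.9]
[[ 0.976 -0.008  0.218]
 [-0.218  0.001  0.976]
 [-0.009 -1.    -0.001]]
tool shift mm [-156.9   42.   252.9]
level rot [ 0.0006  0.     -0.0086]
[-0.00041605 -0.01499743  0.00078285]
```

Emit:
arm_command --commands '[{"grip": 220,"xyz": [-17,4,28],"angular": [0,0,-0.008]},{"grip": 220,"xyz": [-17,4,28],"angular": [0,0,0]},{"grip": 220,"xyz": [-17,4,28],"angular": [0,0,0]},{"grip": 220,"xyz": [-17,4,28],"angular": [0,0,0]},{"grip": 220,"xyz": [-17,4,28],"angular": [0,0,0]}]'

```text
clock: 5.95
position: [0.5717, -0.0021, 0.273]
tool_rot: [-1.57, 0.184, -0.187]
ft_force: [0.6, 0.1, -4.0]
width: 0.0439
```

Emit:
arm_command --commands '[{"grip": 220,"xyz": [-17,4,28],"angular": [0,0,0]},{"grip": 220,"xyz": [-17,4,28],"angular": [0,0,0]},{"grip": 220,"xyz": [-17,4,28],"angular": [0,0,0]},{"grip": 220,"xyz": [-8,2,14],"angular": [0,0,0]},{"grip": 220,"xyz": [0,0,0],"angular": [0,0,0]}]'

```text
clock: 6.37
position: [0.5273, 0.1194, 0.2504]
tool_rot: [-1.572, 0.186, -0.171]
ft_force: [-1.1, -0.4, -3.8]
width: 0.0435
```

```bash
python3 -c "
from h import *
from plant import read_camera
import cv2
go([0.528,0.13,0.245])
p,d=read_camera('wrist');cv2.imwrite('pics/w3.png',p[:,:,::-1])"
```

```text
t 6.3667 pos [0.5273 0.1194 0.2504] w 0.043516809684952126 f [-1.1 -0.4 -3.8]
[[ 0.974 -0.011  0.225]
 [-0.225 -0.007  0.974]
 [-0.009 -1.    -0.009]]
tool shift mm [-1.6  5.3 10.6]
level rot [ 0.0092  0.     -0.0089]
```

View pics/w3.png

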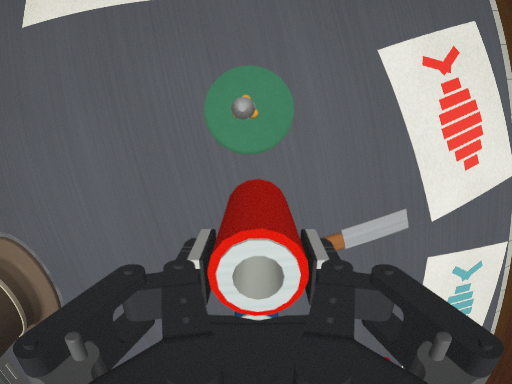

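The wrist view shows the held roller, with the stand ahead: tip near (243,106) and foot centre near (249,110).

```bash
python3 -c "
import cv2
p=cv2.imread('pics/w3.png');c=cv2.resize(p[60:160,200:300],(600,600),interpolation=cv2.INTER_CUBIC)
cv2.imwrite('pics/w3c.png',c)"
```

```text
(no output)
```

View pics/w3c.png

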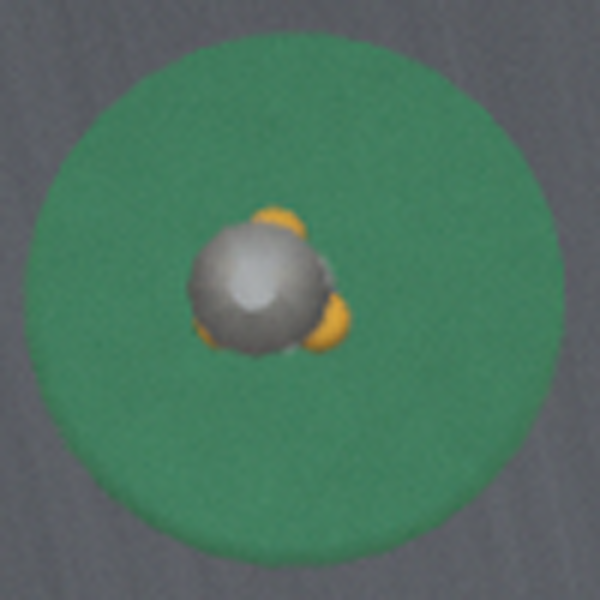

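```bash
python3 -c "
from h import *
np.set_printoptions(precision=4,suppress=True)
a=watz(242.2,106.2,.138);b=watz(242.5,107.5,.13);c=watz(248.7,107.8,.014)
print(a,b,c)
print('scene+wrist ray vs')
rs=[wray(242.2,106.2),ray('scene',368.6,181.3),ray('top',150.6,204.3)]
A=np.zeros((3,3));bb=np.zeros(3)
for o,d in rs:
    P=np.eye(3)-np.outer(d,d);A+=P;bb+=P@o
print(np.linalg.solve(A,bb))
s=sensors.observe();p=s['position'];m=M()
ax=m@np.array([-.0004,0,.0008]); print('roller axis off',ax)
go(np.r_[(a[:2]+b[:2])/2-ax[:2],.25])
"
```

```text
[0.5307 0.1918 0.138 ] [0.5303 0.1909 0.13  ] [0.5312 0.1924 0.014 ]
scene+wrist ray vs
[0.5296 0.1919 0.1401]
roller axis off [-0.0002  0.0009 -0.    ]
t 6.4167 pos [0.5275 0.118  0.2504] w 0.04368843382634268 f [-0.2 -0.  -4.1]
[[ 0.974 -0.011  0.226]
 [-0.226 -0.008  0.974]
 [-0.009 -1.    -0.01 ]]
tool shift mm [-13.2  -0.2  71.3]
level rot [ 0.0099  0.     -0.009 ]
```

Emit:
arm_command --commands '[{"grip": 220,"xyz": [-4,0,20],"angular": [0.005,0,-0.006]},{"grip": 220,"xyz": [-4,0,20],"angular": [0.005,0,-0.006]},{"grip": 220,"xyz": [-3,0,18],"angular": [0,0,0]},{"grip": 220,"xyz": [-2,0,10],"angular": [0,0,0]},{"grip": 220,"xyz": [0,0,0],"angular": [0,0,0]}]'

```text
clock: 6.83
position: [0.5309, 0.1815, 0.2474]
tool_rot: [-1.569, 0.184, -0.187]
ft_force: [0.5, 0.1, -3.2]
width: 0.0439
```

```bash
python3 -c "
from h import *
go([.530,.191,.235])"
```

```text
t 6.8333 pos [0.5309 0.1815 0.2474] w 0.04388672132938372 f [ 0.5  0.1 -3.2]
[[ 0.972  0.001  0.234]
 [-0.234 -0.006  0.972]
 [ 0.002 -1.    -0.006]]
tool shift mm [-3.1 12.4  9.1]
level rot [ 0.0056 -0.      0.0023]
```

Emit:
arm_command --commands '[{"grip": 220,"xyz": [-3,5,8],"angular": [0.006,0,0]},{"grip": 220,"xyz": [0,2,2],"angular": [0,0,0]},{"grip": 220,"xyz": [0,0,0],"angular": [0,0,0]}]'

```text
clock: 7.08
position: [0.5309, 0.1884, 0.239]
tool_rot: [-1.565, 0.187, -0.19]
ft_force: [0.6, -0.6, -3.5]
width: 0.0434
```

```bash
python3 -c "
from h import *
go([.530,.191,.235])
from plant import read_camera
import cv2
ims=[]
for n in('scene','top'):
  p,d=read_camera(n)
  u,v=proj(n,[.53,.191,.16]);u,v=int(u),int(v)
  ims.append(cv2.resize(p[v-50:v+50,u-50:u+50,::-1],(400,400),interpolation=cv2.INTER_CUBIC))
cv2.imwrite('pics/a1.png',np.hstack(ims))"
```

```text
t 7.0833 pos [0.5309 0.1884 0.239 ] w 0.04338350597228477 f [ 0.6 -0.6 -3.5]
[[ 0.971  0.002  0.238]
 [-0.238 -0.002  0.971]
 [ 0.002 -1.    -0.002]]
tool shift mm [-1.5  4.   2.3]
level rot [ 0.0017 -0.      0.0024]
```

View pics/a1.png

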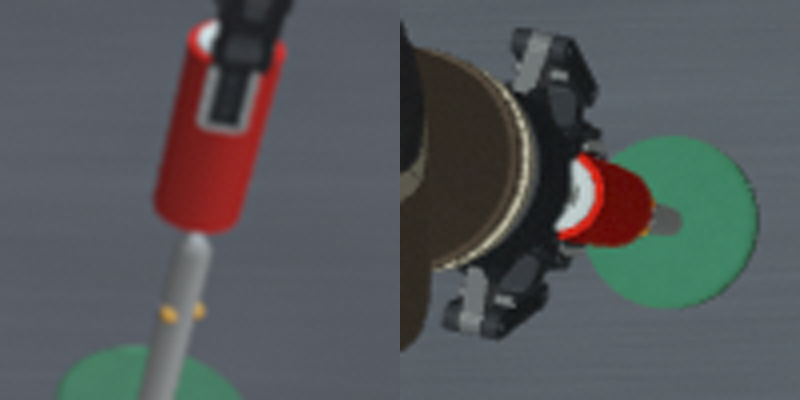

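Emit:
arm_command --commands '[{"grip": 220,"xyz": [-1.5,0,3],"angular": [0.002,0,0]},{"grip": 220,"xyz": [0,0,1],"angular": [0,0,0]},{"grip": 220,"xyz": [0,0,0],"angular": [0,0,0]}]'

```text
clock: 7.43
position: [0.5307, 0.1911, 0.2397]
tool_rot: [-1.562, 0.188, -0.193]
ft_force: [-0.4, 0.0, -2.9]
width: 0.0441
```

```bash
cat > chk.py <<'E'
from h import *
from plant import read_camera
import cv2,sys
go([.530,.191,.235]); s=sensors.observe();P=s['position'];m=M()
ax=m@np.array([-.0004,0,.0008])
p,d=read_camera('scene');S=8;u0,v0=340,140
c=cv2.resize(p[v0:v0+70,u0:u0+90,::-1],None,fx=S,fy=S,interpolation=cv2.INTER_CUBIC)
def dot(q,col):
    q=(proj('scene',q)-[u0,v0]+.5)*S;cv2.circle(c,tuple(int(round(i)) for i in q),2,col,-1)
for a in np.linspace(0,6.28,25):
    dot(P+ax+[.022*np.cos(a),.022*np.sin(a),-.085],(0,255,0))
    dot([.53+.0095*np.cos(a),.1918+.0095*np.sin(a),.130],(255,255,0))
    dot([.53+.003*np.cos(a),.1918+.003*np.sin(a),.138],(255,255,0))
cv2.imwrite('pics/'+sys.argv[1],c)
E
python3 chk.py a2.png
```

```text
t 7.4333 pos [0.5307 0.1911 0.2397] w 0.044144649263160064 f [-0.4  0.  -2.9]
[[ 0.971  0.003  0.241]
 [-0.241 -0.     0.971]
 [ 0.003 -1.     0.001]]
tool shift mm [-0.7  4.7 -0.3]
level rot [-0.0006  0.      0.0028]
```

View pics/a2.png

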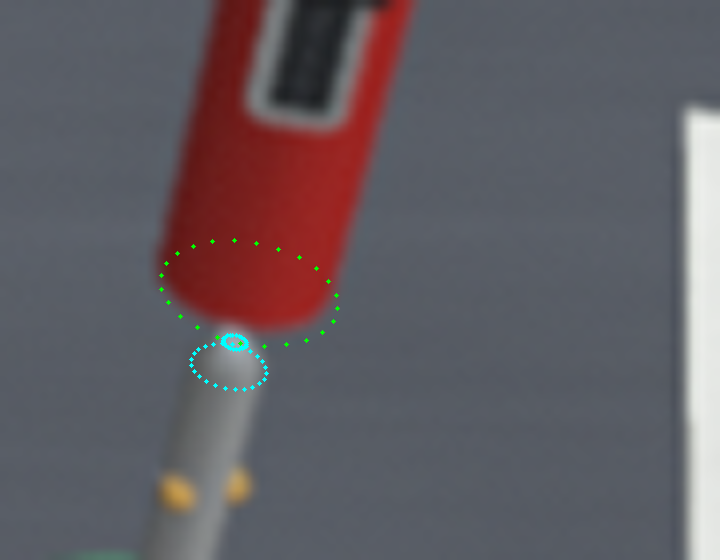

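Emit:
arm_command --commands '[{"grip": 220,"xyz": [-0.5,6,0],"angular": [0,0,0]},{"grip": 220,"xyz": [0,6,0],"angular": [0,0,0]},{"grip": 220,"xyz": [0,5,0],"angular": [0,0,0]},{"grip": 220,"xyz": [0,0,0],"angular": [0,0,0]}]'

```text
clock: 7.82
position: [0.5303, 0.1911, 0.2214]
tool_rot: [-1.562, 0.188, -0.193]
ft_force: [0.1, 0.5, -3.9]
width: 0.0436
```

```bash
python3 chk.py a3.png
```

```text
t 7.8167 pos [0.5303 0.1911 0.2214] w 0.043559071521930386 f [ 0.1  0.5 -3.9]
[[ 0.971  0.004  0.241]
 [-0.241  0.     0.971]
 [ 0.003 -1.     0.001]]
tool shift mm [ -0.2 -13.6  -0.1]
level rot [-0.0012  0.      0.0035]
```

View pics/a3.png

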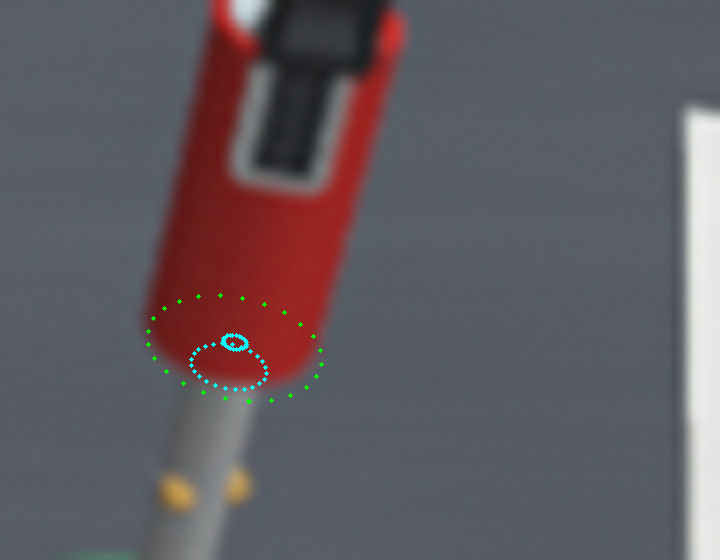

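Emit:
arm_command --commands '[{"grip": 220,"xyz": [0,4,0.5],"angular": [0,0,0]},{"grip": 220,"xyz": [0,4,0],"angular": [0,0,0]}]'

```text
clock: 8.03
position: [0.531, 0.1917, 0.2138]
tool_rot: [-1.561, 0.187, -0.194]
ft_force: [-0.1, 0.5, -3.0]
width: 0.0434
```

Emit:
arm_command --commands '[{"grip": 220,"xyz": [0,4,0],"angular": [0,0,0]},{"grip": 220,"xyz": [0,0,0],"angular": [0,0,0]}]'

```text
clock: 8.2
position: [0.5307, 0.1916, 0.2085]
tool_rot: [-1.562, 0.188, -0.194]
ft_force: [1.0, 0.5, -3.7]
width: 0.0434
```

```bash
python3 -c "
from h import *
go([.530,.1915,.19])"
```

```text
t 8.2 pos [0.5307 0.1916 0.2085] w 0.04340638705123814 f [ 1.   0.5 -3.7]
[[ 0.971  0.004  0.241]
 [-0.241  0.     0.971]
 [ 0.004 -1.     0.001]]
tool shift mm [-0.8 18.5 -0.3]
level rot [-0.0012  0.      0.0038]
```

Emit:
arm_command --commands '[{"grip": 220,"xyz": [0,4,0],"angular": [0,0,0]},{"grip": 220,"xyz": [0,4,0],"angular": [0,0,0]},{"grip": 220,"xyz": [0,4,0],"angular": [0,0,0]}]'

```text
clock: 8.45
position: [0.5313, 0.1918, 0.1961]
tool_rot: [-1.561, 0.187, -0.195]
ft_force: [0.1, 0.4, -2.9]
width: 0.0434
```

Emit:
arm_command --commands '[{"grip": 220,"xyz": [0,3,0],"angular": [0,0,0]},{"grip": 220,"xyz": [0,3,0],"angular": [0,0,0]}]'

```text
clock: 8.62
position: [0.5312, 0.1918, 0.1891]
tool_rot: [-1.561, 0.187, -0.194]
ft_force: [0.0, -0.3, -3.2]
width: 0.0435
```

```bash
python3 -c "
from h import *
go([.5305,.1915,.19])"
```

```text
t 8.6167 pos [0.5312 0.1918 0.1891] w 0.04347687451378286 f [ 0.  -0.3 -3.2]
[[ 0.971  0.005  0.24 ]
 [-0.24   0.001  0.971]
 [ 0.004 -1.     0.002]]
tool shift mm [-0.6 -0.9 -0.4]
level rot [-0.0017  0.      0.0044]
```

Emit:
arm_command --commands '[{"grip": 220,"xyz": [-0.5,2.5,0],"angular": [0,0,0.001]},{"grip": 220,"xyz": [0,2.5,0],"angular": [0,0,0]}]'

```text
clock: 8.78
position: [0.5306, 0.1919, 0.1833]
tool_rot: [-1.561, 0.188, -0.193]
ft_force: [-0.5, -0.2, -4.2]
width: 0.0434
```

Emit:
arm_command --commands '[{"grip": 220,"xyz": [0,2.5,0],"angular": [0,0,0]}]'

```text
clock: 8.87
position: [0.5306, 0.1919, 0.1806]
tool_rot: [-1.561, 0.188, -0.193]
ft_force: [0.9, 0.4, -2.7]
width: 0.0432
```

Emit:
arm_command --commands '[{"grip": 220,"xyz": [0,2.5,0],"angular": [0,0,0]}]'

```text
clock: 8.95
position: [0.5306, 0.1919, 0.1778]
tool_rot: [-1.561, 0.188, -0.193]
ft_force: [-0.8, 0.0, -3.5]
width: 0.0439
```

Emit:
arm_command --commands '[{"grip": 220,"xyz": [0,2,0],"angular": [0,0,0]}]'

```text
clock: 9.03
position: [0.5311, 0.1922, 0.1762]
tool_rot: [-1.56, 0.187, -0.194]
ft_force: [-2.5, -0.0, 11.7]
width: 0.0436
```

Emit:
arm_command --commands '[{"grip": 220,"xyz": [0,2,0],"angular": [0,0,0]}]'

```text
clock: 9.12
position: [0.5316, 0.1925, 0.1755]
tool_rot: [-1.559, 0.187, -0.195]
ft_force: [-4.2, -0.5, 14.1]
width: 0.0435
```

Emit:
arm_command --commands '[{"grip": 220,"xyz": [0,2,0],"angular": [0,0,0]}]'

```text
clock: 9.2
position: [0.532, 0.1928, 0.175]
tool_rot: [-1.558, 0.186, -0.195]
ft_force: [-5.3, -0.7, 15.1]
width: 0.0435
```

Emit:
arm_command --commands '[{"grip": 220,"xyz": [0,2,0],"angular": [0,0,0]}]'

```text
clock: 9.28
position: [0.5321, 0.1929, 0.1746]
tool_rot: [-1.556, 0.186, -0.195]
ft_force: [-5.7, -1.3, 12.1]
width: 0.0434
```

Emit:
arm_command --commands '[{"grip": 220,"xyz": [-1.5,2,-1],"angular": [-0.003,0,0.002]}]'

```text
clock: 9.37
position: [0.5312, 0.1924, 0.1741]
tool_rot: [-1.558, 0.187, -0.195]
ft_force: [0.1, -0.9, 5.9]
width: 0.0436
```

Emit:
arm_command --commands '[{"grip": 220,"xyz": [-1,2.5,-0.5],"angular": [0,0,0]}]'

```text
clock: 9.45
position: [0.5309, 0.1923, 0.173]
tool_rot: [-1.556, 0.186, -0.196]
ft_force: [-2.2, -1.2, 5.3]
width: 0.0439
```

```bash
python3 -c "
from h import *
go([.5307,.1919,.17])"
```

```text
t 9.45 pos [0.5309 0.1923 0.173 ] w 0.043896401402042116 f [-2.2 -1.2  5.3]
[[ 0.971  0.007  0.241]
 [-0.241  0.005  0.971]
 [ 0.006 -1.     0.007]]
tool shift mm [-0.1  3.  -0.4]
level rot [-0.0067  0.      0.0058]
```

Emit:
arm_command --commands '[{"grip": 220,"xyz": [0,3,-0.4],"angular": [-0.005,0,0.003]},{"grip": 220,"xyz": [0,3,0],"angular": [0,0,0]}]'

```text
clock: 9.62
position: [0.5313, 0.1924, 0.1694]
tool_rot: [-1.558, 0.187, -0.194]
ft_force: [-3.1, -1.5, 6.0]
width: 0.0434
```

Emit:
arm_command --commands '[{"grip": 220,"xyz": [-0.5,3,0],"angular": [-0.002,0,0.001]},{"grip": 220,"xyz": [-0.3,3,0],"angular": [0,0,0]}]'

```text
clock: 9.78
position: [0.5311, 0.1927, 0.1654]
tool_rot: [-1.559, 0.188, -0.194]
ft_force: [-2.4, -1.4, 5.3]
width: 0.0433
```

```bash
python3 -c "
from h import *
go([.5307,.1919,.17])"
```

```text
t 9.7833 pos [0.5311 0.1927 0.1654] w 0.04328661988797326 f [-2.4 -1.4  5.3]
[[ 0.971  0.005  0.241]
 [-0.241  0.003  0.971]
 [ 0.004 -1.     0.004]]
tool shift mm [-0.2 -4.6 -0.8]
level rot [-0.0043  0.      0.0038]
```

Emit:
arm_command --commands '[{"grip": 220,"xyz": [-0.5,4,-0.8],"angular": [-0.003,0,0.001]},{"grip": 220,"xyz": [-0.3,4,-0.3],"angular": [0,0,0]},{"grip": 220,"xyz": [-0.3,4,-0.3],"angular": [0,0,0]}]'

```text
clock: 10.03
position: [0.5311, 0.1923, 0.1568]
tool_rot: [-1.558, 0.187, -0.195]
ft_force: [-3.6, -1.0, 7.0]
width: 0.0434
```

Emit:
arm_command --commands '[{"grip": 220,"xyz": [-0.3,4,-0.3],"angular": [-0.002,0,0]},{"grip": 220,"xyz": [-0.3,4,-0.3],"angular": [0,0,0]},{"grip": 220,"xyz": [-0.3,4,-0.3],"angular": [0,0,0]}]'

```text
clock: 10.28
position: [0.5309, 0.1923, 0.1478]
tool_rot: [-1.556, 0.185, -0.197]
ft_force: [-3.0, -0.7, 6.9]
width: 0.0431
```

```bash
python3 -c "
from h import *
go([.5307,.1919,.14])"
```

```text
t 10.2833 pos [0.5309 0.1923 0.1478] w 0.0430940020652462 f [-3.  -0.7  6.9]
[[ 0.97   0.008  0.241]
 [-0.241  0.005  0.97 ]
 [ 0.006 -1.     0.007]]
tool shift mm [-0.1  7.8 -0.5]
level rot [-0.0069  0.      0.0063]
```

Emit:
arm_command --commands '[{"grip": 220,"xyz": [-0.8,3,-0.3],"angular": [-0.006,0,0.004]},{"grip": 220,"xyz": [-0.5,3,-0.3],"angular": [-0.003,0,0.002]}]'

```text
clock: 10.45
position: [0.5308, 0.1923, 0.1439]
tool_rot: [-1.562, 0.189, -0.194]
ft_force: [-1.7, 0.1, 7.0]
width: 0.0437
```

Emit:
arm_command --commands '[{"grip": 220,"xyz": [-0.5,3,-0.2],"angular": [-0.002,0,0.001]},{"grip": 220,"xyz": [-0.3,3,-0.2],"angular": [0,0,0]}]'

```text
clock: 10.62
position: [0.531, 0.1926, 0.1399]
tool_rot: [-1.562, 0.189, -0.194]
ft_force: [-2.7, -1.8, 6.0]
width: 0.0436
```

```bash
python3 -c "
from h import *
go([.5307,.1919,.14])
from plant import read_camera
import cv2
p,d=read_camera('scene');cv2.imwrite('pics/a4.png',cv2.resize(p[140:250,310:420,::-1],(600,600),interpolation=cv2.INTER_CUBIC))"
```

```text
t 10.6167 pos [0.531  0.1926 0.1399] w 0.0436165108272097 f [-2.7 -1.8  6. ]
[[ 0.97   0.004  0.241]
 [-0.241  0.     0.97 ]
 [ 0.003 -1.     0.001]]
tool shift mm [-0.2 -0.1 -0.7]
level rot [-0.0009  0.      0.0034]
```

View pics/a4.png

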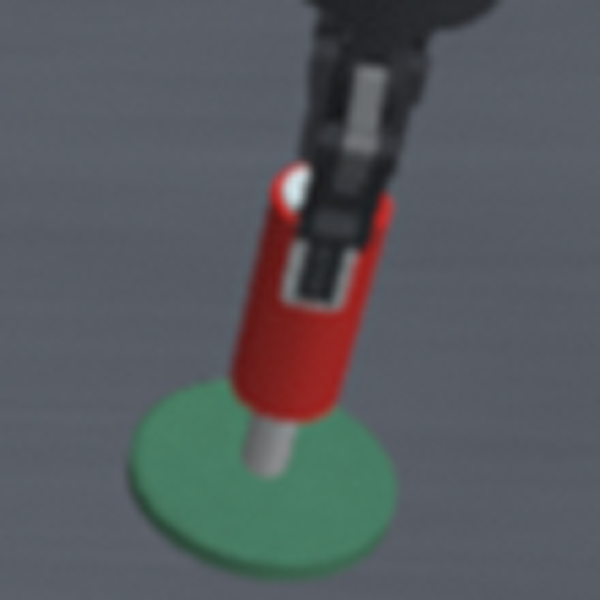

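Emit:
arm_command --commands '[{"grip": 220,"xyz": [-0.5,3,-0.5],"angular": [0,0,0]},{"grip": 220,"xyz": [-0.3,3,-0.2],"angular": [0,0,0]}]'

```text
clock: 10.83
position: [0.5308, 0.1923, 0.1348]
tool_rot: [-1.56, 0.187, -0.195]
ft_force: [-3.3, -1.2, 5.7]
width: 0.0433
```

Emit:
arm_command --commands '[{"grip": 220,"xyz": [-0.3,3,-0.2],"angular": [-0.002,0,0.001]}]'

```text
clock: 10.92
position: [0.5309, 0.1924, 0.1325]
tool_rot: [-1.561, 0.188, -0.195]
ft_force: [-2.8, -0.8, 6.7]
width: 0.0432
```

Emit:
arm_command --commands '[{"grip": 220,"xyz": [-0.3,2.5,-0.2],"angular": [0,0,0]}]'

```text
clock: 11.0
position: [0.5308, 0.1924, 0.1306]
tool_rot: [-1.56, 0.187, -0.196]
ft_force: [-2.5, -0.5, 6.0]
width: 0.0432
```

Emit:
arm_command --commands '[{"grip": 220,"xyz": [-0.3,2.5,-0.2],"angular": [0,0,0]}]'

```text
clock: 11.08
position: [0.5307, 0.1923, 0.1286]
tool_rot: [-1.56, 0.187, -0.196]
ft_force: [-0.6, -0.9, -0.8]
width: 0.0436
```

Emit:
arm_command --commands '[{"grip": 220,"xyz": [0,1,0],"angular": [0,0,0]}]'

```text
clock: 11.17
position: [0.5305, 0.1923, 0.1271]
tool_rot: [-1.56, 0.187, -0.196]
ft_force: [0.3, 0.7, -8.5]
width: 0.0435
```

Emit:
arm_command --commands '[{"grip": 220,"xyz": [0,0.8,0],"angular": [0,0,0]}]'

```text
clock: 11.25
position: [0.5304, 0.1922, 0.1258]
tool_rot: [-1.56, 0.187, -0.196]
ft_force: [0.5, 0.1, -6.5]
width: 0.0435
```

```bash
python3 -c "
from h import *
go([.5307,.1919,.125])"
```

```text
t 11.25 pos [0.5304 0.1922 0.1258] w 0.04350468418354746 f [ 0.5  0.1 -6.5]
[[ 0.97   0.006  0.241]
 [-0.241  0.001  0.97 ]
 [ 0.005 -1.     0.003]]
tool shift mm [ 0.4  0.8 -0.2]
level rot [-0.0028  0.      0.0051]
```

Past the click onset the pull reversed, and it is now fading towards the roller's weight (about -3.5 N). I'll settle with a tiny step.

Emit:
arm_command --commands '[{"grip": 220,"xyz": [0,0.4,0],"angular": [0,0,0]}]'

```text
clock: 11.33
position: [0.5302, 0.1921, 0.1248]
tool_rot: [-1.561, 0.187, -0.195]
ft_force: [1.0, 0.6, -6.4]
width: 0.0434
```

Emit:
arm_command --commands '[{"grip": 220,"xyz": [0,0,0],"angular": [0,0,0]}]'

```text
clock: 11.42
position: [0.5301, 0.1921, 0.1243]
tool_rot: [-1.561, 0.188, -0.195]
ft_force: [1.0, 0.2, -3.6]
width: 0.0431
```

Emit:
arm_command --commands '[{"grip": 220,"xyz": [0,-0.2,0],"angular": [0,0,0]}]'

```text
clock: 11.5
position: [0.5301, 0.1921, 0.1243]
tool_rot: [-1.561, 0.188, -0.195]
ft_force: [0.6, 0.6, -4.7]
width: 0.0437
```

Emit:
arm_command --commands '[{"grip": 60,"xyz": [0,0,0],"angular": [0,0,0]},{"grip": 40,"xyz": [0,0,0],"angular": [0,0,0]},{"grip": 0,"xyz": [0,0,0],"angular": [0,0,0]},{"grip": 0,"xyz": [0,0,0],"angular": [0,0,0]},{"grip": 0,"xyz": [0,0,0],"angular": [0,0,0]}]'

```text
clock: 11.92
position: [0.5319, 0.1928, 0.1263]
tool_rot: [-1.559, 0.185, -0.198]
ft_force: [0.0, 0.3, 0.3]
width: 0.085
```

```bash
python3 -c "
from h import *
go([.5301,.1921,.25])
from plant import read_camera
import cv2
p,d=read_camera('scene');a=cv2.resize(p[140:250,310:420,::-1],(400,400),interpolation=cv2.INTER_CUBIC)
p,d=read_camera('wrist');a=np.hstack([a,cv2.resize(p[184:384,150:350,::-1],(400,400))]);cv2.imwrite('pics/a5.png',a)"
```

```text
t 11.9167 pos [0.5319 0.1928 0.1263] w 0.0849988186626739 f [0.  0.3 0.3]
[[ 0.97   0.009  0.241]
 [-0.241  0.002  0.97 ]
 [ 0.008 -1.     0.004]]
tool shift mm [  -0.7 -123.7   -0.6]
level rot [-0.0044  0.      0.0077]
```

View pics/a5.png

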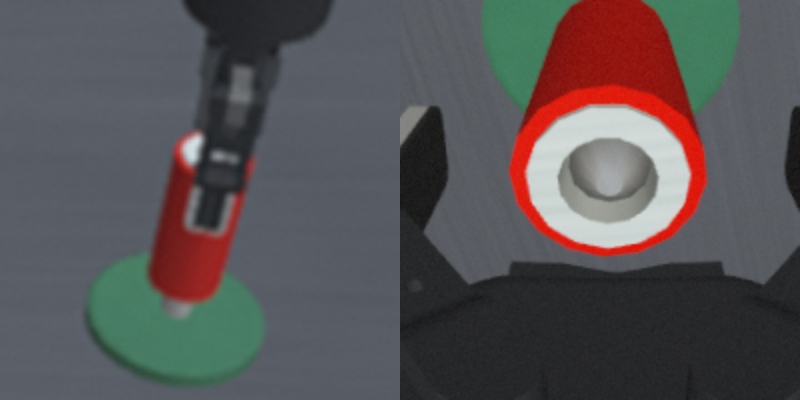

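The jaws are open on both sides and clear of the roller, and the tip shows inside its bore. I'll withdraw straight up.

Emit:
arm_command --commands '[{"grip": 0,"xyz": [-0.5,-10,0],"angular": [0,0,0]},{"grip": 0,"xyz": [0,-15,0],"angular": [0,0,0]},{"grip": 0,"xyz": [0,-25,0],"angular": [0,0,0]},{"grip": 0,"xyz": [0,-30,0],"angular": [0,0,0]},{"grip": 0,"xyz": [0,-30,0],"angular": [0,0,0]}]'

```text
clock: 12.43
position: [0.5267, 0.191, 0.236]
tool_rot: [-1.567, 0.194, -0.19]
ft_force: [0.9, 0.8, 0.5]
width: 0.0858
```

Emit:
arm_command --commands '[{"grip": 0,"xyz": [0,-35,0],"angular": [0,0,0]},{"grip": 0,"xyz": [0,-35,-20],"angular": [0,0,0]},{"grip": 0,"xyz": [0,0,-40],"angular": [0,0,0]},{"grip": 0,"xyz": [0,0,-40],"angular": [0,0,0]},{"grip": 0,"xyz": [0,0,-20],"angular": [0,0,0]}]'

```text
clock: 12.85
position: [0.4998, 0.0768, 0.3207]
tool_rot: [-1.559, 0.177, -0.193]
ft_force: [1.1, -0.9, 0.0]
width: 0.0855
```

```bash
python3 -c "
from h import *
go([.5301,.1921,.25])
from plant import read_camera
import cv2
p,d=read_camera('scene');cv2.imwrite('pics/s9.png',p[:,:,::-1])
a=cv2.resize(p[160:250,310:400,::-1],(600,600),interpolation=cv2.INTER_CUBIC)
S=600/90
q=lambda p:tuple(int(round(x)) for x in (proj('scene',p)-[310,160]+.5)*S)
for b,col in((.083,(255,255,0)),(.088,(0,255,0)),(.0925,(255,0,255))):
  for t in np.linspace(0,6.28,30):
    for z in(b-.05,b+.05): cv2.circle(a,q([.5302+.022*np.cos(t),.192+.022*np.sin(t),z]),1,col,-1)
cv2.imwrite('pics/s9c.png',a)
p,d=read_camera('top');cv2.imwrite('pics/t9.png',p[:,:,::-1])"
```

```text
t 12.85 pos [0.4998 0.0768 0.3207] w 0.08552035783596632 f [ 1.1 -0.9  0. ]
[[ 0.972  0.011  0.233]
 [-0.233  0.002  0.972]
 [ 0.01  -1.     0.005]]
tool shift mm [  1.9  71.3 118.8]
level rot [-0.0049  0.      0.01  ]
```

View pics/s9.png

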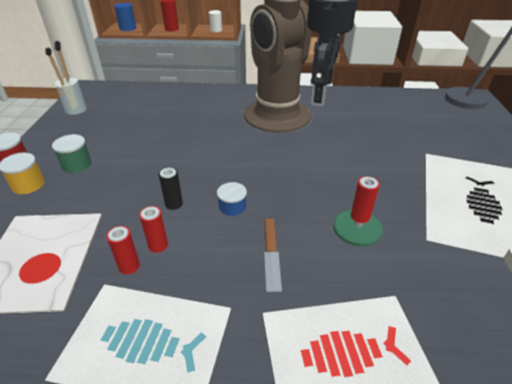

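View pics/s9c.png

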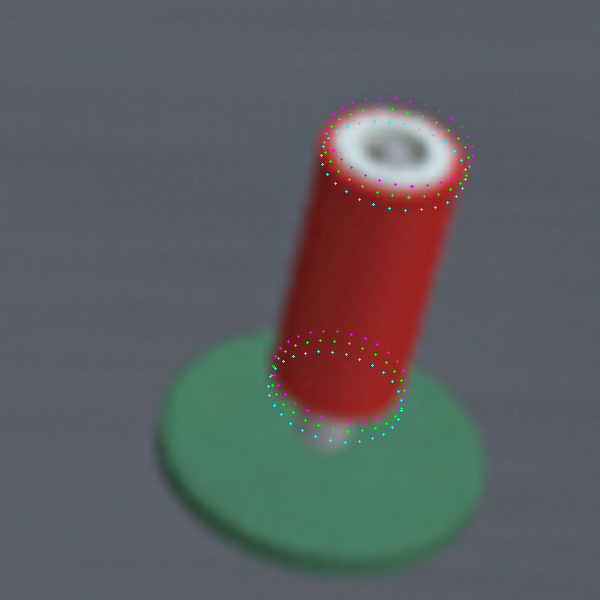

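View pics/t9.png

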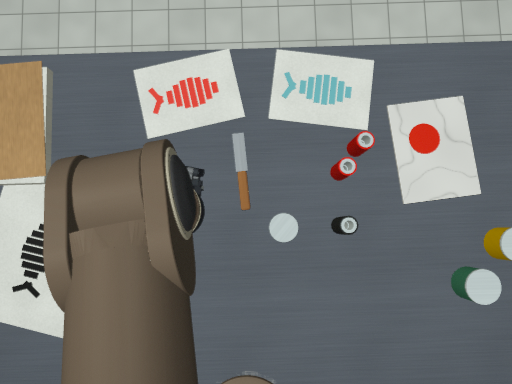

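```bash
python3 -c "
from plant import r
print(r.sign_off())"
```

```text
the job is handed in; nothing more can be done
None
```

The red roller farthest to the robot's left (top image (302,160)) is on the stand's spindle, hanging on the balls at the click. It was gripped at 60 N, and the job was handed in at about 13 s.

**Force on the way down:**

| Stage | Tool height (m) | Vertical force reading |
|---|---|---|
| Hanging free | – | about -3.5 N (roller's weight) |
| Pushing the rim over the balls | 0.176 to 0.174 | up to +15 N (about 18.5 N of push) |
| Drag along the narrow bore | 0.173 to 0.131 | +5 to +7 N |
| Click starts | 0.1286 | fell to -0.8 N |
| Balls pulling the roller down | 0.1271 | -8.5 N |
| Let go | 0.1243 | -3.6 to -4.7 N (close to weight only) |

**Last checks:**
- **Hanging height:** the scene picture shows the roller upright and clear of the foot. Its centre is at about 0.089–0.091 m, which fits the ball height of about 0.09 m seen beforehand.
- **Other objects:** the black roller, the tin, the knife and the other two red rollers look unmoved. The gripper is open and well away from everything.

**What disagreed:**
- **Camera error:** calibration offsets of about 1–2 mm showed up between the scene, top and wrist cameras.
- **Push and drag:** both read a few newtons above the stated 10–16 N and 2–6 N. There was a sideways load of up to 6 N then, from a 1–1.5 mm drift of the arm, which I corrected.

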